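True up a frame corner with a square

ROBOT

A 6-joint arm with a two-finger parallel gripper is mounted at the origin on a cart in front of the work surface, level with it; the furniture and walls round the work are solid. World frame = base frame: x ahead of the robot, y to its left, z up, the work surface at z = 0. Lengths are in mm, angles in rad, forces in N, time in s.
With the tool pointing down it reaches from about 350 to 925 mm from the base axis. Payload 6.4 kg.
Tool frame: the origin (TCP) lies at the very end of the fingers, on their centre line; the grasp point (between the pads) lies robot.grip_point_offset behind it (robot.grip_point_offset is the distance from the TCP to the grasp point, in mm); z points along the fingers, y is the line along which they close (so a half turn about z gives the same grasp; the last joint's range is limited). The gripper opens to 85 mm and grips with 20 to 120 N. Pads are 22 mm wide; open, the fingers measure 114 mm over their backs; the gripper's body (76 mm by 85 mm) begins 54 mm behind the grasp point. The pads swing forward as they close: fully open they stand 13 mm farther back than shut.
Start: joints at [-1.455, 0.245, 1.558, -0, 1.339, -0.174], TCP at [185.749, -622.906, 231.29] pointing down, gripper open.
Joint ranges: [-3.13, 3.13], [-1.02, 2.26], [0.13, 2.54], [-0.95, 4.09], [0.21, 2.88], [-2.74, 2.74]. Speed limits (rad/s): [2.57, 2.57, 3.14, 3.14, 3.14, 3.14].

INTERFACE

Orientations are given as a unit quaternion [w, x, y, z].
In Python, from workcell import robot gives the robot as it stands. The module is installed in compiled form; this text tells all that it offers.
- The arm moves only by the tool drive_tool, never from a script. Its arguments are lists of equal length, an entry for each row: "slide": the shift along the tool's x, y, z in mm, a list of three; "turn": the turn about the tool's z in rad. In form: {"slide": [[x, y, z], ...], "turn": [turn, ...]}. A call has exactly 8 rows; each row is the pose to reach, as a shift and turn from the pose commanded when the call began, along the tool's axes at that moment; what a row does not reach only later rows make up. A row lasts 1/10 s, in which the tool goes at most 50 mm and 8.59 degrees, less where a joint would pass 70% of its speed; a pose out of reach is approached as far as the arm can. A call with a gripper value outside its range is refused whole. "gripper" is the opening, from 0 (shut) to 1 (fully open), set as the call begins (left out, the last holds). The fingers move at their own pace and stop on an object; "squeeze" is the grip in N (left out, the last holds). Time passes only in rows, so rows that repeat a pose let the fingers close, or fill a call up. It gives the time, the measured TCP pose, the force, the opening and the grip force at its end, in the units of the state.
- robot.sense(): the state, without advancing time (a new reading comes with each control period).
- robot.read_camera(name): name is "side" or "top"; returns a dict with "image" (400x640x3 uint8, red, green, blue), "vfov" (degrees; the focal length in pixels is half the picture's height over the tangent of half this angle, whatever the lens; pixels are square), "cx", "cy" (the principal point, pixels), "pose" (4x4, takes a point from camera to world coordinates). Camera axes: x right, y up, looking along -z (the intrinsics and any distortion apply to the point x, -y, -z); pixel columns grow to the right and rows downward; lengths in mm; the calibration is good to about 2 mm. A picture is of the moment at which its call begins. There is no depth.
- robot.finish_job(): hands the job in; it is judged then, once.
The state is a dict: "time_s": time; "qpos": joint angles; "joint_velocities": joint speeds; "tau": joint torques, N m; "tcp_pos": TCP position; "tool_rot": TCP orientation; "ft_force": force on the tool from outside, world axes, zero at the start; "wrist_torque": the same for the moment, N m; "gripper_width": finger opening in mm; "gripper_force": force on a finger pad.
Only numpy, scipy, OpenCV 4.12 (cv2) and the standard library are available. Lean on these libraries where they do the work, as an engineer would, in place of code of your own. Each camera call takes 0.05 s, during which the arm holds its last target. There are 200 camera calls.

TASK

The loose rail of the frame corner on the fixture plate leans inwards: take the blue square by its diagonal rib and press it flat into the inside corner until its two bright edges sit flush along both rails, which swings the loose rail out to a right angle. Keep it pressed there for about a second with about 10 N on each rail (never more than 25 N), then lift it out and lay it back flat on the bench off the plate, leaving the corner square and the other things where they are.

Things in the scene. Friction and masses are not known exactly. Their poses are not given: they have to be found in the camera images.
- square_mid (a point): centre of the blue cast square, half-way up its diagonal grip rib (13 mm above the underside); z up. Pinch the rib here from above: 12 mm wide, 26 mm high, it runs along the (+x,-y) diagonal, so fingers close along the (+x,+y) diagonal; 50 mm free on both sides. Bright flat working edges, 20 mm high: at x = +65 mm (y from -65 to 53) and at y = +65 mm (x from -65 to 53). About 0.3 kg.
- square: the same square: an L of two legs 130 mm long, 22 mm wide and 20 mm thick, its outer corner at (+x,+y) rounded off, the rib across the open side. Its oiled legs slide on rails and plate with friction about 0.2; the rib is dry. Origin on the underside 13 mm below square_mid, same axes
- corner (a point): nominal inside corner of the frame on the dark steel plate, 20.5 mm above the bench; +x towards the fixed rail, +y towards the loose one, z up. The rails were set by hand: the angle is true, but each rail's face may stand up to 6 mm either side of nominal, so feel for them. With the square flush, square_mid is at x = -65, y = -65 mm here, each within 6 mm.
- fixed_rail: rail held rigidly by two clamps, 25 mm square tube on the plate (top 8 mm above the bench; the square drags if it rests on it). Origin 20.5 mm below corner, same axes. Its inner face is x = 0 within 6 mm, from y = 0 to -190 mm. Clamps and bolts stand up to 56 mm above the bench, on or behind it. The plate reaches from x = -200 to 60, y = -200 to 45 mm
- loose_rail (a joint): angle (rad) by which the loose rail (180 mm long, same tube) leans in: 0 a right angle, positive its free end leans to -y of corner, negative swung out too far. Pivot: upright bolt at x = -20, y = 12.5 mm (within 6 mm). Starts at 0.05 to 0.11, stays where put. 0.35 N m swings it (3 N at the square's tip); once the square's edge also bears beside the bolt, it stops hard.
- spray_primer: red aerosol can, 67 mm across, 189 mm tall; bystander, origin under its centre
- spray_black: black aerosol can, 67 mm across, 200 mm tall; bystander, origin under its centre
- masking_tape: roll of masking tape lying flat, 113 mm across, 24 mm high; bystander, origin under its centre
- parts_cup: tin cup, 76 mm across, 61 mm tall; bystander, origin under its centre
- spanner: steel combination spanner about 205 mm long, 8 mm thick, lying beside the plate; bystander, origin under its middle
- bolt_a: hex bolt 45 mm long, lying; bystander, origin under its middle
- bolt_b: hex bolt 41 mm long, lying; bystander, origin under its middle
- bolt_c: hex bolt standing on its head, 27 mm tall; bystander, origin under its middle

How it is judged:
By the outcome, as a careful person would: the job done as asked, in the order asked, and still so for the second after the job is handed in, with the robot touching nothing.
It also fails if it takes over 72 s, if anything falls off the work surface, if the arm or the gripper's body presses on something with over 40 N, if the wrist force passes 120 N, or if a joint passes its speed limit or range.

## Working session

There is one attempt and no reset: what is moved stays moved. The work goes in short steps, Python scripts to look and compute and a tool call to move; the robot and the scene stay as the last step left them, time stands still between calls to the robot, and variables do not carry over. Pictures are saved under pics/ and viewed, at most 14 in all, crops included, and the job is handed in when it is done.

Besides the shell and the picture viewer there is one more tool, called by a JSON object that holds its "op" and its "data". drive_tool: Moves the arm, as the interface text tells. Its arguments: {"type":"object","properties":{"slide":{"type":"array","items":{"type":"array","items":{"type":"number"}}},"turn":{"type":"array","items":{"type":"number"}},"gripper":{"type":"number"},"squeeze":{"type":"number"}},"required":["slide","turn"]}

```bash
mkdir -p pics
python3 - <<'E'
from workcell import robot
import cv2,numpy as np
s=robot.sense()
print({k:np.round(v,3).tolist() for k,v in s.items()}, robot.grip_point_offset)
for n in("top","side"):
    c=robot.read_camera(n); cv2.imwrite(f"pics/{n}0.png",c["image"][...,::-1])
    print(n,{k:(np.round(v,4).tolist()) for k,v in c.items() if k!="image"})
E
```

```text
{'time_s': 0.0, 'qpos': [-1.455, 0.246, 1.559, 0.0, 1.339, -0.174], 'joint_velocities': [0.001, -0.0, -0.001, -0.001, -0.0, 0.0], 'tau': [-0.002, -42.952, -32.613, -0.0, 0.005, -0.0], 'tcp_pos': [185.695, -622.322, 230.173], 'tool_rot': [-0.001, 0.99, 0.144, 0.0], 'ft_force': [0.55, -0.686, -0.16], 'wrist_torque': [0.039, 0.014, 0.07], 'gripper_force': 0.0, 'gripper_width': 85.614} 18.700000000000003
top {'vfov': 57.4074, 'cx': 320.4153, 'cy': 202.2591, 'pose': [[0.0115, 0.9813, -0.1921, 413.9412], [-0.9999, 0.0129, 0.006, 139.4863], [0.0084, 0.192, 0.9814, 985.2835], [0.0, 0.0, 0.0, 1.0]]}
side {'vfov': 51.8629, 'cx': 314.1758, 'cy': 200.9779, 'pose': [[0.9845, 0.1063, -0.1396, 424.28], [-0.1749, 0.6599, -0.7307, -565.5132], [0.0145, 0.7438, 0.6683, 703.2155], [0.0, 0.0, 0.0, 1.0]]}
```

View pics/top0.png

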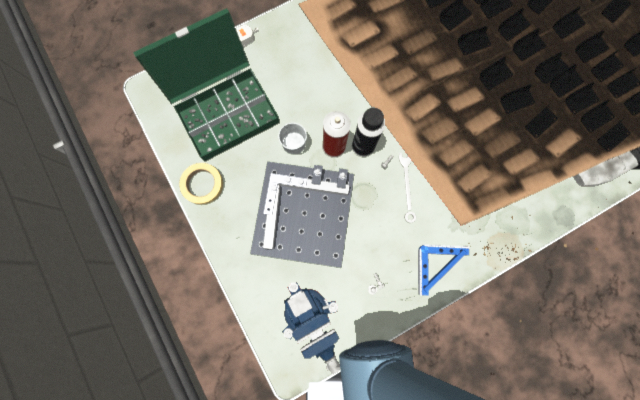

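View pics/side0.png

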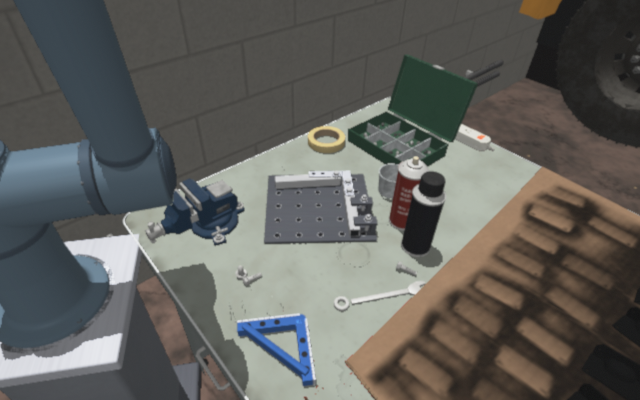

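The top view shows the plate at px (250–355, 160–268), with its inside corner near (278, 188), and the square with its outer corner near (421, 248). Next I'll zoom in on both.

```bash
cat > h.py <<'E'
import numpy as np,cv2
from workcell import robot
def proj(c,P):
    M=np.linalg.inv(c["pose"]); q=np.atleast_2d(P)@M[:3,:3].T+M[:3,3]
    f=200/np.tan(np.radians(c["vfov"])/2)
    return np.c_[c["cx"]+f*q[:,0]/-q[:,2], c["cy"]-f*q[:,1]/-q[:,2]]
def unproj(c,u,v,z):
    f=200/np.tan(np.radians(c["vfov"])/2)
    d=c["pose"][:3,:3]@np.array([(u-c["cx"])/f,-(v-c["cy"])/f,-1]); o=c["pose"][:3,3]
    return o+d*(z-o[2])/d[2]
def cam(n,k=1):
    c=robot.read_camera(n); c["pose"]=np.array(c["pose"])
    ims=[c["image"].astype(float)]+[robot.read_camera(n)["image"].astype(float) for _ in range(k-1)]
    c["image"]=np.mean(ims,0).astype(np.uint8); return c
def crop(c,u,v,w,h,s,fn):
    i=c["image"][v:v+h,u:u+w,::-1]; cv2.imwrite(fn,cv2.resize(i,None,fx=s,fy=s,interpolation=cv2.INTER_CUBIC))
E
python3 - <<'E'
from h import *
t=cam("top"); s=cam("side")
a=[cv2.resize(t["image"][155:275,245:365],None,fx=5,fy=5,interpolation=2),]
crop(t,245,155,120,120,5,"pics/t1.png")
crop(t,410,235,70,70,8,"pics/t2.png")
crop(s,230,160,160,120,5,"pics/s1.png")
for u,v in [(421,248),(470,251),(425,294)]: print(unproj(t,u,v,20).round(1))
for u,v in [(278,188),(268,163),(355,172),(251,255),(341,267)]: print(unproj(t,u,v,8).round(1))
E
```

```text
[ 483.6 -132.8   20. ]
[ 477.3 -261.8   20. ]
[ 365.9 -138.3   20. ]
[643.6 250.4   8. ]
[714.6 280.6   8. ]
[692.   38.6   8. ]
[460.5 315.6   8. ]
[432.   77.2   8. ]
```

View pics/t1.png

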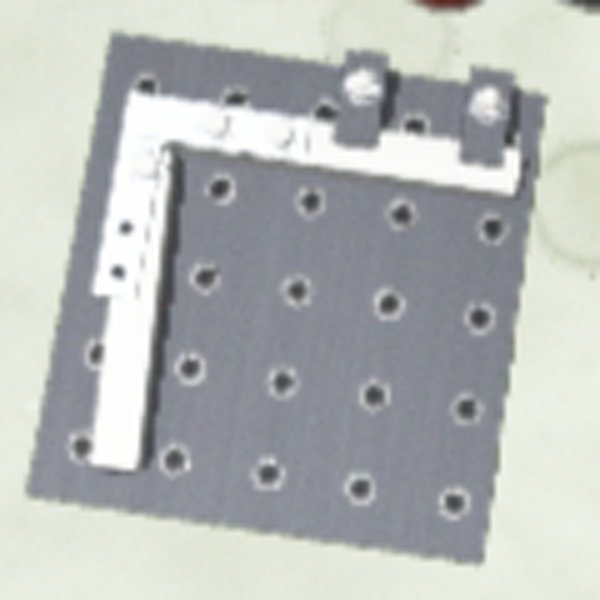

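View pics/t2.png

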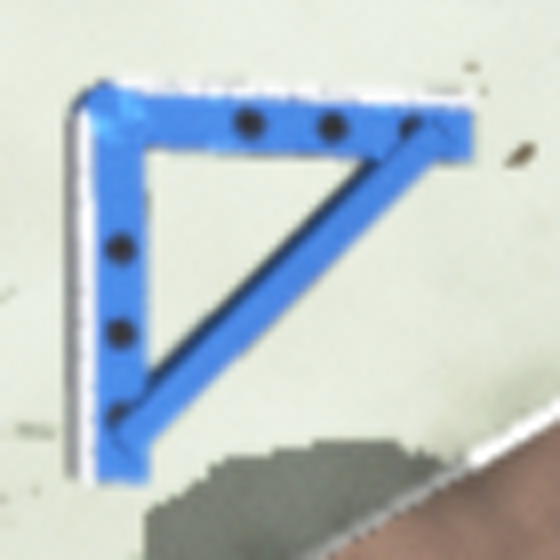

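View pics/s1.png

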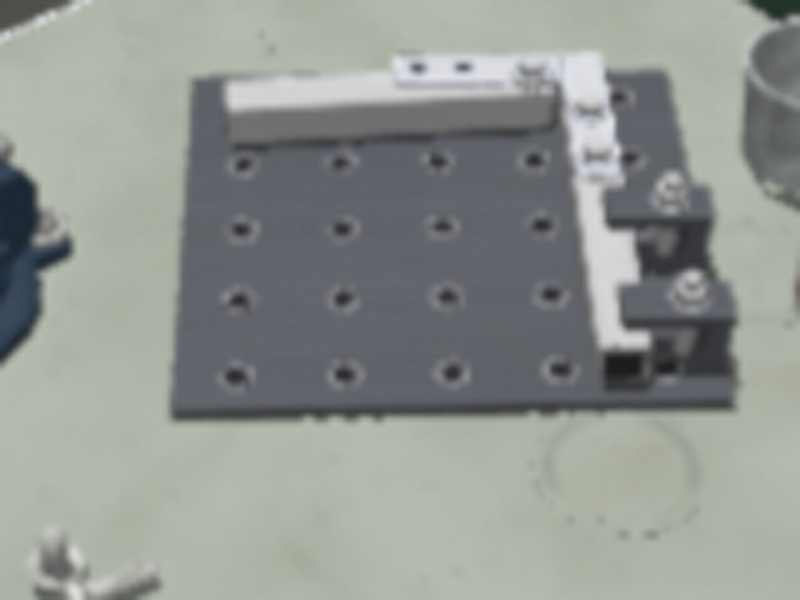

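```bash
cat > fit.py <<'E'
from h import *
from scipy.optimize import least_squares
def full(p,o,s): return np.array(o)+(np.array(p)+.5)/s-.5
def fit(obs,x0):
    def tf(p,L):
        c,s=np.cos(p[2]),np.sin(p[2]); L=np.array(L,float)
        return np.c_[p[0]+c*L[:,0]-s*L[:,1],p[1]+s*L[:,0]+c*L[:,1],L[:,2]]
    def r(p): return np.concatenate([(proj(c,tf(p,L))-uv).ravel() for c,L,uv in obs])
    s=least_squares(r,x0,x_scale=[10,10,.1]); return s.x,r(s.x).reshape(-1,2)
E
python3 - <<'E'
from fit import *
t=cam("top");s=cam("side"); np.set_printoptions(suppress=True,precision=3)
pl=[(60,45,8),(60,-200,8),(-200,45,8),(-200,-200,8)]
ot=(t,pl,full([(112,35),(547,97),(28,496),(483,562)],(245,155),5))
os=(s,pl,full([(668,70),(735,403),(193,75),(172,408)],(230,160),5))
for o in([ot],[os],[ot,os]): print("plate",*fit(o,[650,240,-.1]))
P,_=fit([ot,os],[650,240,-.1])
sq=[(-65,65,20),(-65,43,20),(65,-65,20),(43,-65,20),(43,43,20)]
o2=(t,sq,full([(82,483),(150,483),(475,93),(472,160),(147,150)],(410,235),8))
S,r=fit([o2],[420,-200,0]); print("square",S,r)
c,q=np.cos(P[2]),np.sin(P[2]); R=np.array([[c,-q],[q,c]])
for z,pts in((33,[(180,148),(515,192),(160,190),(140,470)]),):
    for p in pts: 
        w=unproj(t,*full(p,(245,155),5),z); print("rail pt in corner frame",R.T@(w[:2]-P[:2]))
c,q=np.cos(S[2]),np.sin(S[2])
i=s["image"].copy()
W=lambda L:[(S[0]+c*x-q*y,S[1]+q*x+c*y,z) for x,y,z in L]
for L in([(65,-65,20),(65,53,20),(53,65,20),(-65,65,20),(-65,43,20),(43,43,20),(43,-65,20)],[(65,-65,0),(65,53,0)]):
    uv=proj(s,W(L)); print(uv.round(1).tolist())
    for p in uv:
        x,y=np.round(p).astype(int); i[y,x]=(255,0,0)
s["image"]=i; crop(s,225,300,100,90,6,"pics/s2.png")
E
```

```text
plate [655.008 247.332  -0.134] [[-0.122 -0.661]
 [ 0.09  -0.544]
 [-0.299  0.318]
 [ 0.331  0.749]]
plate [657.013 247.371  -0.139] [[ 0.335  0.001]
 [ 0.337 -0.585]
 [ 0.104  0.069]
 [-0.695  0.366]]
plate [656.027 247.268  -0.136] [[-0.028 -1.04 ]
 [ 0.139 -0.73 ]
 [-0.422 -0.135]
 [ 0.156  0.508]
 [-0.062  0.019]
 [ 0.186 -0.564]
 [-0.316  0.267]
 [-0.873  0.645]]
square [ 426.616 -191.923   -0.031] [[ 0.056 -0.098]
 [ 0.103  0.271]
 [-0.361  0.098]
 [ 0.312  0.124]
 [-0.115 -0.401]]
rail pt in corner frame [-6.866 -7.347]
rail pt in corner frame [  -4.019 -188.244]
rail pt in corner frame [-31.191  -0.677]
rail pt in corner frame [-179.137  -15.692]
[[314.6, 379.2], [305.6, 317.9], [298.5, 313.1], [235.9, 320.5], [235.9, 331.1], [294.5, 323.9], [301.6, 381.0]]
[[314.5, 384.5], [305.6, 323.6]]
```

View pics/s2.png

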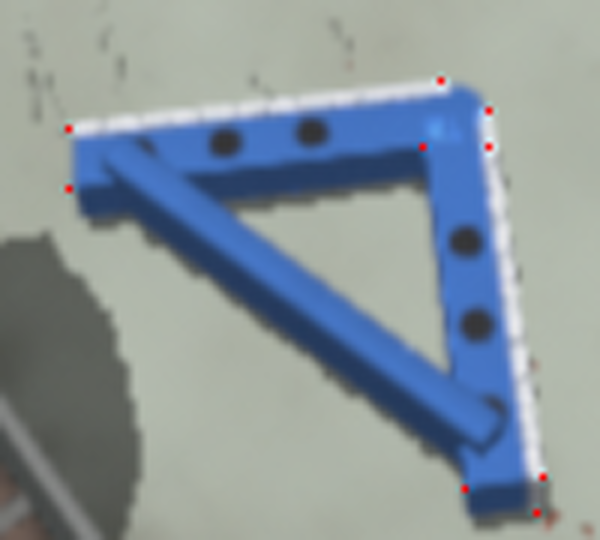

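```bash
cat >> h.py <<'E'
def yaw(): # world angle of tool y
    from scipy.spatial.transform import Rotation as R
    s=robot.sense(); w,x,y,z=s["tool_rot"]; M=R.from_quat([x,y,z,w]).as_matrix(); return s,M,np.arctan2(M[1,1],M[0,1])
def go(x,y,z,yw):
    s,M,a=yaw(); d=np.array([x,y,z])-s["tcp_pos"]
    print("slide",(M.T@d).round(1),"turn",round((a-yw+np.pi)%(2*np.pi)-np.pi,3),"now",np.round(s["tcp_pos"],1),round(a,3),"tool z",M[:,2].round(3))
E
python3 -c "
from h import *
go(427,-192,120,.754)"
```

```text
slide [ 354.3 -343.8  111.2] turn -2.035 now [ 185.7 -622.7  230.9] -1.281 tool z [-0.     0.001 -1.   ]
```

{"op": "drive_tool", "data": {"slide": [[40, -39, 0], [80, -78, 0], [120, -117, 0], [160, -156, 0], [200, -195, 20], [240, -234, 40], [280, -273, 60], [320, -310, 80]], "turn": [-0.13, -0.26, -0.39, -0.52, -0.65, -0.78, -0.91, -1.04], "gripper": 0.6, "squeeze": 60}}

```text
time_s: 1.1
tcp_pos: [377.0, -280.4, 170.7]
tool_rot: [0.001, 0.785, 0.619, 0.0]
ft_force: [0.3, -0.5, 0.1]
gripper_width: 50.7
gripper_force: 0.0
```

```bash
python3 -c "
from h import *
go(427,-192,70,.754)"
```

```text
slide [ 97.7  27.8 100.6] turn -0.99 now [ 377.  -280.4  170.7] -0.236 tool z [ 0.001 -0.001 -1.   ]
```

{"op": "drive_tool", "data": {"slide": [[0, 0, 0], [0, 0, 0], [0, 0, 0], [0, 0, 0], [0, 0, 0], [0, 0, 0], [0, 0, 0], [0, 0, 0]], "turn": [-0.12, -0.24, -0.36, -0.48, -0.6, -0.72, -0.84, -0.99]}}

```text
time_s: 1.9
tcp_pos: [376.4, -282.1, 170.9]
tool_rot: [0.0, 0.397, 0.918, -0.0]
ft_force: [0.9, -0.0, 0.2]
gripper_width: 51.2
gripper_force: 0.0
```

```bash
python3 -c "
from h import *
go(427,-192,60,.754)"
```

```text
slide [ 30.9  98.6 110.9] turn 0.001 now [ 376.4 -282.1  170.9] 0.755 tool z [ 0. -0. -1.]
```

{"op": "drive_tool", "data": {"slide": [[6, 20, 22], [12, 40, 44], [18, 60, 66], [25, 80, 90], [31, 99, 111], [31, 99, 111], [31, 99, 111], [31, 99, 111]], "turn": [0, 0, 0, 0, 0, 0, 0, 0]}}

```text
time_s: 2.7
tcp_pos: [428.4, -193.2, 61.1]
tool_rot: [0.001, 0.4, 0.917, -0.0]
ft_force: [0.2, -0.5, 0.5]
gripper_width: 51.3
gripper_force: 0.0
```

Run:
```python
from h import *
go(427,-192,4,.754)
t=cam("top");s=cam("side")
a=cv2.resize(t["image"][230:310,400:490],None,fx=4.4,fy=4.4);b=cv2.resize(s["image"][280:390,215:335],(400,352))
b=b[:a.shape[0]];cv2.imwrite("pics/g1.png",np.hstack([a[:b.shape[0]],b])[...,::-1])
```

```text
slide [ 2.  -0.2 57.1] turn -0.006 now [ 428.4 -193.2   61.1] 0.748 tool z [ 0.002 -0.002 -1.   ]
```

View pics/g1.png

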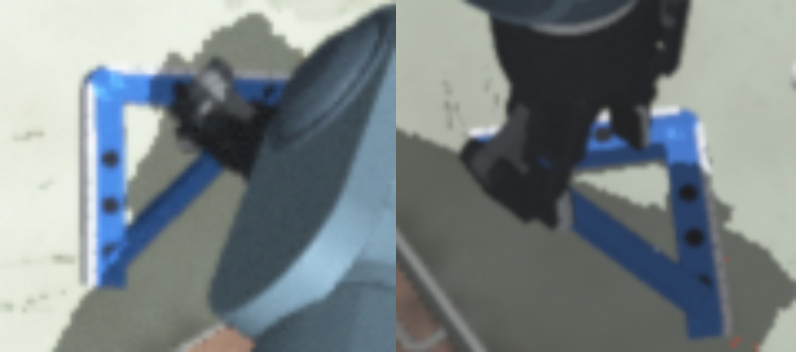

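The fingers straddle the rib in both views, so I'm descending.

{"op": "drive_tool", "data": {"slide": [[0, 0, 10], [1, 0, 20], [2, 0, 30], [2, 0, 40], [2, 0, 48], [2, 0, 55], [2, 0, 55], [2, 0, 55]], "turn": [0, 0, 0, 0, 0, 0, 0, 0]}}

```text
time_s: 3.6
tcp_pos: [426.5, -190.5, 4.8]
tool_rot: [-0.0, 0.399, 0.917, -0.0]
ft_force: [-0.2, 0.1, 0.5]
gripper_width: 51.1
gripper_force: 0.0
```

{"op": "drive_tool", "data": {"slide": [[0, 0, 0], [0, 0, 0], [0, 0, 0], [0, 0, 0], [0, 0, 0], [0, 0, 0], [0, 0, 0], [0, 0, 0]], "turn": [0, 0, 0, 0, 0, 0, 0, 0], "gripper": 0}}

```text
time_s: 4.4
tcp_pos: [426.8, -190.9, 5.5]
tool_rot: [0.0, 0.399, 0.917, -0.0]
ft_force: [-1.2, 1.7, 5.9]
gripper_width: 10.5
gripper_force: 60.7
```

Run:
```python
from h import *
s=robot.sense(); print({k:np.round(s[k],2).tolist() for k in("tcp_pos","ft_force","wrist_torque","gripper_width","gripper_force")},yaw()[2])
```

```text
{'tcp_pos': [426.82, -190.88, 5.48], 'ft_force': [-1.19, 1.65, 5.93], 'wrist_torque': [0.1, 0.2, 0.02], 'gripper_width': 10.52, 'gripper_force': 60.66} 0.7490894926299339
```

{"op": "drive_tool", "data": {"slide": [[0, 0, -3], [0, 0, -8], [0, 0, -18], [0, 0, -32], [0, 0, -48], [0, 0, -62], [0, 0, -70], [0, 0, -70]], "turn": [0, 0, 0, 0, 0, 0, 0, 0]}}

```text
time_s: 5.2
tcp_pos: [427.1, -191.0, 76.2]
tool_rot: [0.001, 0.399, 0.917, -0.0]
ft_force: [-0.2, 0.3, -3.3]
gripper_width: 10.2
gripper_force: 59.6
```

Run:
```python
from h import *
P=np.array([656,247.3]);a=-.136;c,q=np.cos(a),np.sin(a)
print(P+np.array([[c,-q],[q,c]])@[-90,-92])
s=robot.sense(); print({k:np.round(s[k],2).tolist() for k in("tcp_pos","ft_force","wrist_torque","gripper_width","gripper_force")},yaw()[2])
x,y=P+np.array([[c,-q],[q,c]])@[-90,-92]
go(x,y,75,.754-.136+.031)
```

```text
[554.35757258 168.35180846]
{'tcp_pos': [427.12, -191.03, 76.22], 'ft_force': [-0.2, 0.35, -3.28], 'wrist_torque': [-0.05, 0.01, 0.01], 'gripper_width': 10.21, 'gripper_force': 59.55} 0.7490635196339307
slide [176.5 337.9   0.9] turn 0.1 now [ 427.1 -191.    76.2] 0.749 tool z [ 0.002 -0.002 -1.   ]
```

{"op": "drive_tool", "data": {"slide": [[7, 13, -2], [18, 35, -5], [32, 62, -5], [46, 89, -5], [60, 116, -5], [74, 143, -5], [86, 166, -5], [95, 182, -5]], "turn": [0, 0.01, 0.02, 0.04, 0.06, 0.08, 0.1, 0.1]}}

```text
time_s: 6.0
tcp_pos: [494.6, 4.7, 78.9]
tool_rot: [-0.001, 0.444, 0.896, -0.0]
ft_force: [0.6, -0.3, -3.3]
gripper_width: 11.1
gripper_force: 59.5
```

```bash
python3 -c "
from h import *
go(554.4,168.4,75,.649)"
```

```text
slide [ 94.1 146.7   3.9] turn 0.001 now [494.6   4.7  78.9] 0.65 tool z [-0.002  0.001 -1.   ]
```

{"op": "drive_tool", "data": {"slide": [[12, 18, 0], [28, 44, 0], [46, 72, 0], [64, 100, 0], [80, 125, 0], [90, 140, 0], [94, 147, 0], [94, 147, 0]], "turn": [0, 0, 0, 0, 0, 0, 0, 0]}}

```text
time_s: 6.8
tcp_pos: [555.1, 166.9, 79.3]
tool_rot: [-0.0, 0.444, 0.896, -0.0]
ft_force: [-0.0, -0.5, -3.3]
gripper_width: 10.6
gripper_force: 59.4
```

Run:
```python
from fit import *
go(554.4,168.4,20,.649)
t=cam("top"); s=cam("side")
a=cv2.resize(t["image"][150:280,240:370],(520,520));cv2.imwrite("pics/a1.png",a[...,::-1])
s["image"]; b=cv2.resize(s["image"][130:260,245:405],(640,520));cv2.imwrite("pics/a2.png",b[...,::-1])
```

```text
slide [ 1.6  0.4 59.3] turn 0.001 now [555.1 166.9  79.3] 0.65 tool z [-0.001 -0.    -1.   ]
```

View pics/a1.png

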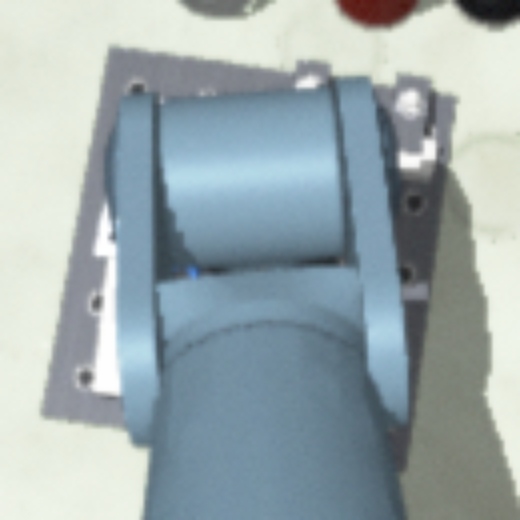

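The arm hides the corner in the top view, so I'll rely on the pose and on force. Lowering to about 6 mm above the plate.

{"op": "drive_tool", "data": {"slide": [[1, 0, 6], [2, 0, 16], [2, 0, 28], [2, 0, 40], [2, 0, 50], [2, 0, 56], [2, 0, 59], [2, 0, 59]], "turn": [0, 0, 0, 0, 0, 0, 0, 0]}}

```text
time_s: 7.7
tcp_pos: [554.0, 168.3, 20.4]
tool_rot: [-0.0, 0.445, 0.896, -0.0]
ft_force: [0.8, 1.0, -3.0]
gripper_width: 10.3
gripper_force: 59.5
```

{"op": "drive_tool", "data": {"slide": [[0, 0, 1], [0, 0, 2], [0, 0, 3], [0, 0, 4], [0, 0, 4.5], [0, 0, 5], [0, 0, 5], [0, 0, 5]], "turn": [0, 0, 0, 0, 0, 0, 0, 0]}}

```text
time_s: 8.5
tcp_pos: [554.1, 168.3, 15.9]
tool_rot: [0.0, 0.445, 0.896, 0.0]
ft_force: [0.2, -1.0, -2.4]
gripper_width: 10.2
gripper_force: 59.5
```

Run:
```python
from h import *
s=robot.sense(); print({k:np.round(s[k],2).tolist() for k in("tcp_pos","ft_force","wrist_torque")},yaw()[2])
c=cam("side"); b=cv2.resize(c["image"][130:260,245:405],(640,520),interpolation=2);cv2.imwrite("pics/a3.png",b[...,::-1])
```

```text
{'tcp_pos': [554.13, 168.34, 15.88], 'ft_force': [0.15, -0.96, -2.41], 'wrist_torque': [-0.04, 0.03, 0.03]} 0.6490364468895542
```

View pics/a3.png

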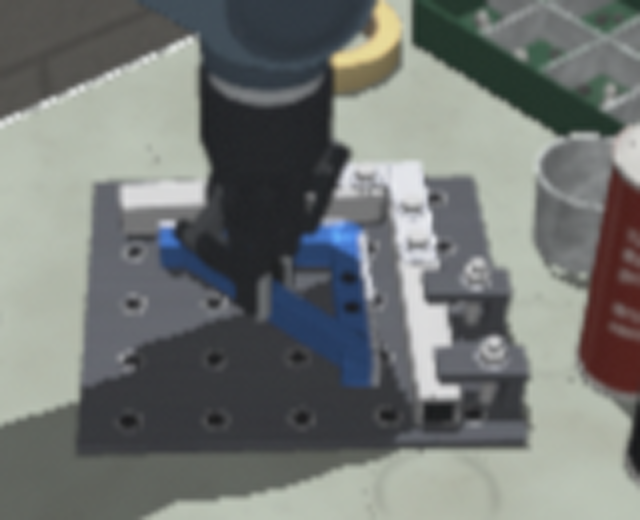

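The side view shows the square inside both rails, with roughly 15–20 mm of gap to the fixed rail. Next I'll approach the fixed rail.

{"op": "drive_tool", "data": {"slide": [[-2, 2, 0.5], [-4, 4, 1], [-6, 6, 1], [-8, 8, 1], [-9, 9, 1], [-10, 10, 1], [-10, 10, 1], [-10, 10, 1]], "turn": [0, 0, 0, 0, 0, 0, 0, 0]}}

```text
time_s: 9.35
tcp_pos: [568.0, 166.4, 14.8]
tool_rot: [-0.0, 0.445, 0.896, -0.0]
ft_force: [0.2, -0.5, -3.6]
gripper_width: 11.0
gripper_force: 59.5
```

{"op": "drive_tool", "data": {"slide": [[-0.4, 0.4, 0], [-0.8, 0.8, 0], [-1.2, 1.2, 0], [-1.6, 1.6, 0], [-2, 2, 0], [-2.4, 2.4, 0], [-2.8, 2.8, 0], [-2.8, 2.8, 0]], "turn": [0, 0, 0, 0, 0, 0, 0, 0]}}

```text
time_s: 10.15
tcp_pos: [572.1, 165.9, 14.9]
tool_rot: [0.0, 0.445, 0.896, 0.0]
ft_force: [-0.0, -0.4, -3.1]
gripper_width: 10.6
gripper_force: 59.5
```

```bash
cat >> h.py <<'E'
def st():
    s,M,a=yaw(); th=-.136; R=np.array([[np.cos(th),-np.sin(th)],[np.sin(th),np.cos(th)]])
    p=np.array(s["tcp_pos"]); f=np.array(s["ft_force"])
    print("t",round(s["time_s"],2),"corner xy",(R.T@(p[:2]-[656,247.3])).round(2),"z",p[2].round(2),"F",(R.T@f[:2]).round(1),f[2].round(1),"M",np.round(s["wrist_torque"],2),"yaw",a.round(4))
E
python3 -c "
from h import *
st()"
```

```text
t 10.15 corner xy [-72.06 -92.07] z 14.87 F [ 0.  -0.4] -3.1 M [-0.03  0.08  0.  ] yaw 0.6489
```

{"op": "drive_tool", "data": {"slide": [[-0.2, 0.2, 0], [-0.4, 0.4, 0], [-0.6, 0.6, 0], [-0.8, 0.8, 0], [-1, 1, 0], [-1.2, 1.2, 0], [-1.4, 1.4, 0], [-1.4, 1.4, 0]], "turn": [0, 0, 0, 0, 0, 0, 0, 0]}}

```text
time_s: 10.95
tcp_pos: [572.7, 165.7, 14.3]
tool_rot: [-0.001, 0.445, 0.896, -0.001]
ft_force: [-5.8, 1.2, -1.1]
gripper_width: 10.7
gripper_force: 59.7
```

```bash
python3 -c "
from h import *
st()"
```

```text
t 10.95 corner xy [-71.51 -92.1 ] z 14.35 F [-5.9  0.4] -1.1 M [0.08 0.85 0.04] yaw 0.6492
```

Contact with the fixed rail is at x ≈ -71.5. The torque about z is near zero, so the edge is flush. Now moving along +y.

{"op": "drive_tool", "data": {"slide": [[1.9, 1.1, 0], [3.9, 3.1, 0], [5.9, 5.1, 0], [7.9, 7.1, 0], [9.4, 8.6, 0], [10.4, 9.6, 0], [11.4, 10.6, 0], [11.4, 10.6, 0]], "turn": [0, 0, 0, 0, 0, 0, 0, 0]}}

```text
time_s: 11.75
tcp_pos: [574.8, 181.3, 14.4]
tool_rot: [-0.001, 0.445, 0.896, -0.0]
ft_force: [-4.9, -0.2, -3.2]
gripper_width: 10.6
gripper_force: 59.4
```

```bash
python3 -c "
from h import *
st()"
```

```text
t 11.75 corner xy [-71.52 -76.35] z 14.35 F [-4.8 -0.9] -3.2 M [-0.16  0.88  0.  ] yaw 0.6493
```

{"op": "drive_tool", "data": {"slide": [[0.5, 0.5, 0], [1, 1, 0], [1.5, 1.5, 0], [2, 2, 0], [2.5, 2.5, 0], [3, 3, 0], [3.5, 3.5, 0], [3.5, 3.5, 0]], "turn": [0, 0, 0, 0, 0, 0, 0, 0]}}

```text
time_s: 12.55
tcp_pos: [575.3, 185.4, 14.2]
tool_rot: [-0.001, 0.445, 0.896, -0.001]
ft_force: [-5.8, -3.4, -3.1]
gripper_width: 10.6
gripper_force: 59.5
```

```bash
python3 -c "
from h import *
st()"
```

```text
t 12.55 corner xy [-71.55 -72.27] z 14.24 F [-5.3 -4.2] -3.1 M [-0.64  0.95  0.08] yaw 0.6494
```

{"op": "drive_tool", "data": {"slide": [[0, 0.8, 0], [0, 1.4, 0], [0.3, 1.7, 0], [0.6, 2, 0], [0.9, 2.3, 0], [1.2, 2.6, 0], [1.5, 2.9, 0], [1.5, 2.9, 0]], "turn": [0, 0, 0, 0, 0, 0, 0, 0]}}

```text
time_s: 13.35
tcp_pos: [575.7, 188.1, 13.9]
tool_rot: [-0.002, 0.445, 0.896, -0.002]
ft_force: [-7.7, -5.7, -2.3]
gripper_width: 10.6
gripper_force: 59.8
```

```bash
python3 -c "
from h import *
st()"
```

```text
t 13.35 corner xy [-71.55 -69.59] z 13.91 F [-6.8 -6.7] -2.3 M [-0.86  1.37  0.07] yaw 0.6495
```

{"op": "drive_tool", "data": {"slide": [[0.1, 0.7, -0.3], [0.4, 1, -0.5], [0.7, 1.3, -0.5], [1, 1.6, -0.5], [1.3, 1.9, -0.5], [1.6, 2.2, -0.5], [1.6, 2.2, -0.5], [1.6, 2.2, -0.5]], "turn": [0, 0, 0, 0, 0, 0, 0, 0]}}

```text
time_s: 14.15
tcp_pos: [575.7, 188.5, 14.0]
tool_rot: [-0.002, 0.444, 0.896, -0.004]
ft_force: [-11.3, -13.4, -0.4]
gripper_width: 10.6
gripper_force: 60.1
```

```bash
python3 -c "
from h import *
st()"
```

```text
t 14.15 corner xy [-71.55 -69.11] z 13.97 F [ -9.4 -14.8] -0.4 M [-2.12  1.68  0.03] yaw 0.6499
```

The square has stopped hard at y ≈ -69.1 with 9.4 N on the fixed rail and 14.8 N on the loose one. I'll ease y to about 10 N and hold.

{"op": "drive_tool", "data": {"slide": [[-0.4, -0.4, 0], [-0.9, -0.7, 0], [-0.9, -0.7, 0], [-0.9, -0.7, 0], [-0.9, -0.7, 0], [-0.9, -0.7, 0], [-0.9, -0.7, 0], [-0.9, -0.7, 0]], "turn": [0, 0, 0, 0, 0, 0, 0, 0]}}

```text
time_s: 14.95
tcp_pos: [575.7, 188.5, 14.0]
tool_rot: [-0.002, 0.444, 0.896, -0.003]
ft_force: [-10.1, -9.8, -0.7]
gripper_width: 10.8
gripper_force: 60.0
```

Run:
```python
from h import *
st()
c=cam("side"); b=cv2.resize(c["image"][150:250,255:375],(720,600),interpolation=2);cv2.imwrite("pics/f1.png",b[...,::-1]); st()
```

```text
t 14.95 corner xy [-71.56 -69.12] z 13.97 F [ -8.7 -11.1] -0.7 M [-1.49  1.61  0.04] yaw 0.6498
t 15.0 corner xy [-71.57 -69.14] z 13.97 F [ -9.9 -10.6] -1.1 M [-1.48  1.54  0.01] yaw 0.6497
```

View pics/f1.png

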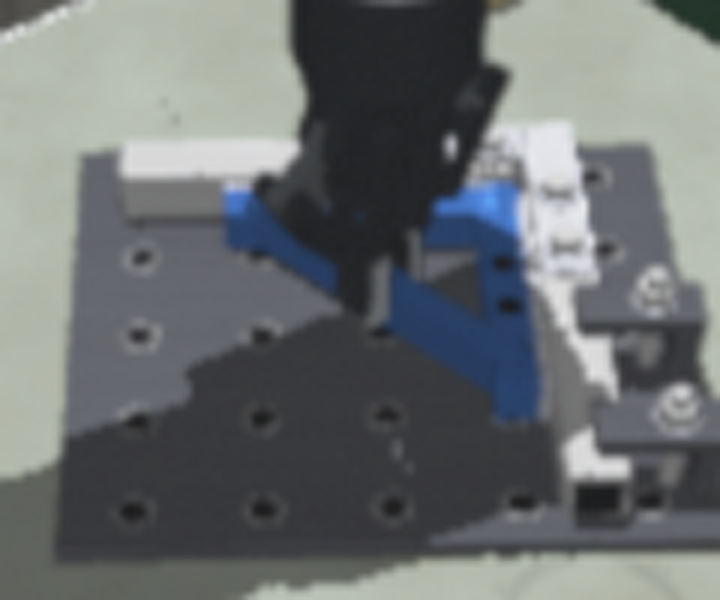

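The side view shows both edges flush, with no visible gap. Holding a bit longer.

{"op": "drive_tool", "data": {"slide": [[0, 0, 0], [0, 0, 0], [0, 0, 0], [0, 0, 0], [0, 0, 0], [0, 0, 0], [0, 0, 0], [0, 0, 0]], "turn": [0, 0, 0, 0, 0, 0, 0, 0]}}

```text
time_s: 15.8
tcp_pos: [575.8, 188.5, 14.0]
tool_rot: [-0.002, 0.444, 0.896, -0.003]
ft_force: [-10.4, -9.6, -0.9]
gripper_width: 10.8
gripper_force: 60.0
```

```bash
python3 -c "
from h import *
st()"
```

```text
t 15.8 corner xy [-71.53 -69.13] z 13.98 F [ -9.  -10.9] -0.9 M [-1.45  1.63  0.03] yaw 0.6497
```

{"op": "drive_tool", "data": {"slide": [[0, -2, 0], [0, -4, 0], [0, -7, 0], [0, -11, 0], [0, -15, 0], [0, -18, 0], [0, -20, 0], [0, -20, 0]], "turn": [0, 0, 0, 0, 0, 0, 0, 0]}}

```text
time_s: 16.6
tcp_pos: [562.3, 178.2, 15.4]
tool_rot: [-0.0, 0.445, 0.896, 0.0]
ft_force: [0.2, 0.3, -3.1]
gripper_width: 10.8
gripper_force: 59.7
```

{"op": "drive_tool", "data": {"slide": [[0, 0, -4], [0, 0, -12], [0, 0, -24], [0, 0, -38], [0, 0, -50], [0, 0, -58], [0, 0, -62], [0, 0, -62]], "turn": [0, 0, 0, 0, 0, 0, 0, 0]}}

```text
time_s: 17.4
tcp_pos: [562.9, 178.4, 78.2]
tool_rot: [0.001, 0.445, 0.896, 0.0]
ft_force: [0.4, -0.1, -3.1]
gripper_width: 10.9
gripper_force: 59.7
```

```bash
python3 -c "
from h import *
st();go(427,-191,75,.749)"
```

```text
t 17.4 corner xy [-82.94 -80.92] z 78.18 F [ 0.4 -0. ] -3.1 M [ 0.03  0.04 -0.01] yaw 0.6491
slide [-212.1 -331.5    3. ] turn -0.1 now [562.9 178.4  78.2] 0.649 tool z [ 0.001  0.    -1.   ]
```

Returning the square to where it came from, in two legs.

{"op": "drive_tool", "data": {"slide": [[-8, -12, 0], [-22, -34, 0], [-39, -61, 0], [-56, -88, 0], [-73, -115, 0], [-90, -141, 0], [-104, -163, 0], [-112, -175, 0]], "turn": [0, -0.01, -0.02, -0.04, -0.06, -0.08, -0.1, -0.1]}}

```text
time_s: 18.2
tcp_pos: [489.1, -18.5, 76.6]
tool_rot: [-0.001, 0.4, 0.916, -0.0]
ft_force: [-0.4, -0.0, -3.3]
gripper_width: 10.9
gripper_force: 59.7
```

{"op": "drive_tool", "data": {"slide": [[0, 0, 0], [0, 0, 0], [0, 0, 0], [0, 0, 0], [0, 0, 0], [0, 0, 0], [0, 0, 0], [0, 0, 0]], "turn": [0, 0, 0, 0, 0, 0, 0, 0]}}

```text
time_s: 19.0
tcp_pos: [490.8, -16.6, 77.4]
tool_rot: [-0.0, 0.399, 0.917, 0.0]
ft_force: [-0.3, -0.6, -3.6]
gripper_width: 10.6
gripper_force: 59.7
```

```bash
python3 -c "
from h import *
st();go(427,-191,75,.749)"
```

```text
t 19.0 corner xy [-127.92 -283.85] z 77.38 F [-0.3 -0.6] -3.6 M [ 0.02  0.02 -0.05] yaw 0.7492
slide [ -84.3 -165.5    2.4] turn 0.0 now [490.8 -16.6  77.4] 0.749 tool z [ 0.  0. -1.]
```

{"op": "drive_tool", "data": {"slide": [[-8, -15, 0], [-21, -41, 0], [-36, -70, 0], [-52, -102, 0], [-66, -130, 0], [-77, -152, 0], [-84, -165, 0], [-84, -165, 0]], "turn": [0, 0, 0, 0, 0, 0, 0, 0]}}

```text
time_s: 19.8
tcp_pos: [426.9, -192.3, 77.7]
tool_rot: [0.0, 0.401, 0.916, -0.0]
ft_force: [-0.9, -0.3, -3.5]
gripper_width: 10.7
gripper_force: 59.8
```

{"op": "drive_tool", "data": {"slide": [[0, 0, 6], [0, 0, 16], [0, 0, 28], [0, 0, 40], [0, 0, 50], [0, 0, 58], [0, 0, 63], [0, 0, 66]], "turn": [0, 0, 0, 0, 0, 0, 0, 0]}}

```text
time_s: 20.6
tcp_pos: [427.0, -190.5, 10.8]
tool_rot: [-0.0, 0.399, 0.917, 0.0]
ft_force: [0.0, -0.3, -3.9]
gripper_width: 10.5
gripper_force: 59.8
```

Run:
```python
from h import *
st();go(427,-191,6,.749)
c=cam("side");t=cam("top")
a=cv2.resize(t["image"][150:280,240:370],(400,400),interpolation=2);b=cv2.resize(c["image"][270:390,215:335],(400,400),interpolation=2);cv2.imwrite("pics/p1.png",np.hstack([a,b])[...,::-1])
```

```text
t 20.6 corner xy [-167.53 -464.76] z 10.79 F [ 0.1 -0.3] -3.9 M [-0.13  0.06  0.02] yaw 0.7491
slide [-0.4 -0.4  4.8] turn 0.0 now [ 427.  -190.5   10.8] 0.749 tool z [-0.  0. -1.]
```

View pics/p1.png

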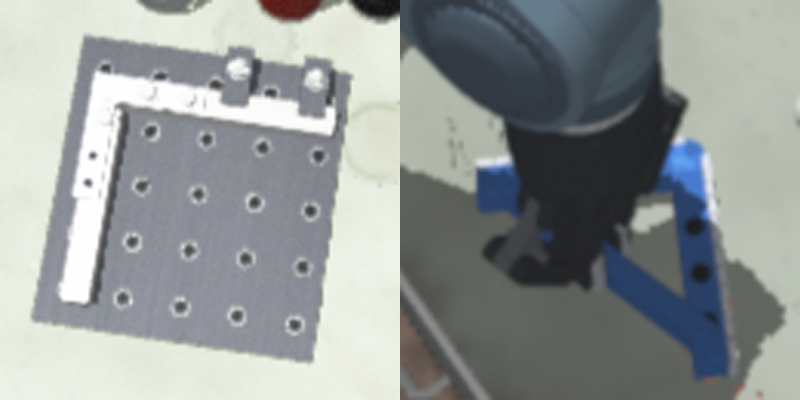

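The picture shows the loose rail swung out, and the square hanging just above the bench with its legs clear of everything. I'll measure the angle between the rails.

Run:
```python
from h import *
t=cam("top",4); g=cv2.cvtColor(t["image"],cv2.COLOR_RGB2GRAY).astype(float)
def edge(p0,p1,n,z):
    # sample profiles along normal from inside (plate) to rail: bright threshold crossing
    p0,p1=np.array(p0,float),np.array(p1,float); d=(p1-p0)/np.linalg.norm(p1-p0); nn=np.array(n,float); out=[]
    for k in np.linspace(0,1,30):
        q=p0+k*(p1-p0); o=np.arange(-5,5,.1); xy=(q+o[:,None]*nn).astype(np.float32)
        v=cv2.remap(g.astype(np.float32),xy[:,0].reshape(1,-1),xy[:,1].reshape(1,-1),cv2.INTER_LINEAR)[0]
        i=np.argmax(np.diff(v)); th=185; j=np.where((v[:-1]<th)&(v[1:]>=th))[0]
        if len(j): out.append(unproj(t,*(q+o[j[0]]*nn),z)[:2])
    out=np.array(out); vx,vy,x,y=cv2.fitLine(out.astype(np.float32),cv2.DIST_HUBER,0,.01,.01).ravel()
    r=(out-[x,y])@[-vy,vx]; return np.arctan2(vy,vx),r.std(),len(out)
# tile px -> image: 240+u*130/400
f=lambda u,v:(240+u*.325,150+v*.325)
A=edge(f(112,170),f(95,285),(-1,0),33); 
for z in (8,33): B=edge(f(150,112),f(325,135),(0,-1),z); print(A,B,"lean",(((A[0]-B[0])+np.pi/4)%(np.pi/2)-np.pi/4))
st()
```

```text
(np.float32(-0.13630831), np.float64(0.24270884780762045), 30) (np.float32(1.4313363), np.float64(2.550875423358623), 30) lean 0.0031517744
(np.float32(-0.13630831), np.float64(0.24270884780762045), 30) (np.float32(1.4313465), np.float64(2.4856538641901422), 30) lean 0.0031415224
t 20.9 corner xy [-167.02 -465.11] z 11.85 F [-0.1 -0.5] -2.6 M [-0.04  0.09  0.03] yaw 0.7489
```

{"op": "drive_tool", "data": {"slide": [[0, 0, 1], [0, 0, 2], [0, 0, 3], [0, 0, 4], [0, 0, 4.6], [0, 0, 5], [0, 0, 5], [0, 0, 5]], "turn": [0, 0, 0, 0, 0, 0, 0, 0]}}

```text
time_s: 21.7
tcp_pos: [427.1, -190.6, 6.4]
tool_rot: [-0.0, 0.399, 0.917, 0.0]
ft_force: [1.1, 0.4, -3.6]
gripper_width: 10.6
gripper_force: 59.8
```

The rails are square to within about 3 mrad, which is the measurement noise. Setting the square down and releasing it.

{"op": "drive_tool", "data": {"slide": [[0, 0, 0.4], [0, 0, 0.8], [0, 0, 1], [0, 0, 1.2], [0, 0, 1.2], [0, 0, 1.2], [0, 0, 1.2], [0, 0, 1.2]], "turn": [0, 0, 0, 0, 0, 0, 0, 0]}}

```text
time_s: 22.5
tcp_pos: [427.2, -190.6, 5.5]
tool_rot: [0.0, 0.399, 0.917, -0.0]
ft_force: [-1.9, 1.5, 4.3]
gripper_width: 10.7
gripper_force: 60.8
```

{"op": "drive_tool", "data": {"slide": [[0, 0, 0], [0, 0, 0], [0, 0, 0], [0, 0, 0], [0, 0, 0], [0, 0, 0], [0, 0, 0], [0, 0, 0]], "turn": [0, 0, 0, 0, 0, 0, 0, 0], "gripper": 0.55}}

```text
time_s: 23.3
tcp_pos: [427.1, -190.6, 5.2]
tool_rot: [0.0, 0.399, 0.917, 0.0]
ft_force: [0.2, 0.4, 1.9]
gripper_width: 46.9
gripper_force: 0.0
```

{"op": "drive_tool", "data": {"slide": [[0, 0, -5], [0, 0, -15], [0, 0, -30], [0, 0, -50], [0, 0, -75], [0, 0, -100], [0, 0, -120], [0, 0, -120]], "turn": [0, 0, 0, 0, 0, 0, 0, 0]}}

```text
time_s: 24.1
tcp_pos: [429.1, -192.0, 129.1]
tool_rot: [0.004, 0.399, 0.917, -0.001]
ft_force: [0.1, -0.7, 0.7]
gripper_width: 46.8
gripper_force: 0.0
```

Run:
```python
from h import *
st()
c=cam("side"); cv2.imwrite("pics/e1.png",c["image"][...,::-1])
```

```text
t 24.1 corner xy [-165.23 -466.03] z 129.07 F [ 0.2 -0.7] 0.7 M [-0.    0.03  0.03] yaw 0.7492
```

View pics/e1.png

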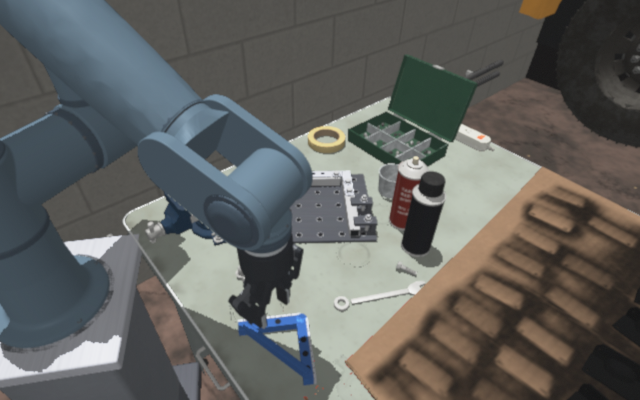

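The square lies flat at px (238–315, 315–382), the gripper is clear above it, and everything else is where it was. Handing in the job.

```bash
python3 -c "
from h import *
print(robot.finish_job())"
```

```text
the job is handed in; nothing more can be done
None
```

The job is handed in after about 24 s: the square was pressed flush at about 10 N on each rail for over a second (14.8 N peak reading), the corner then measured square to within about 3 mrad, and the square lies flat on the bench with the other things unmoved in the last picture.

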